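# Charge the tumbling barrel and put on its cover

## Task

Charge the tumbling barrel for a polishing run: pull the dosing bin's slide gate out just far enough to let the rear cell's five balls run down the chute into the barrel, keep the front cell's five in the bin, and push the gate fully shut again. Then turn the cover plate so that its holes match the barrel's four studs and slide it down flat onto the flange, leaving the barrel standing where it is and the pliers and jar undisturbed.

Things in the scene. Friction and masses are not known exactly. Their poses are not given: they have to be found in the camera images.
- bin: Dosing bin: flared sheet-steel hopper on a fixed frame of four angle-iron legs. Origin: on the bench under the hopper's middle; +x to its back (away from the knob), +y towards chute and barrel, z up. Outlet 104 (x) x 50 (y) with its edge at z = 217, split by an upright partition (4 thick, at x = 0) into a front and a rear cell of 50 x 50. Open top at z = 312, 242 (x) x 56 (y).
- rear_cell (a point): Point in the middle of the rear cell (bin x = +27), 13 above the gate blade, among the five balls of the rear charge; axes as the bin.
- front_cell (a point): The same in the front cell (bin x = -27), among the five balls of the front charge.
- chute_lip (a point): Middle of the lower lip of the chute that slopes (26 degrees) from under the hopper to +y: on its floor, at bin (0, 95, 140); 68 wide there, side walls 25 high. It ends 74 to 80 short of the barrel's axis, clear of the cover's way.
- gate (a joint): Slide gate (blade under the outlet), m: 0 = shut, grows as it is pulled out to the front (bin -x), at most 0.104. Uncovers the rear cell first: clear at 0.054; the partition is passed from 0.054 to 0.058; the front cell opens after 0.058 and spills from about 0.066. Balls drop through what is uncovered. Stays where left, slides with about 2 N, may start 3 mm ajar.
- gate_knob (a point): Centre of the gate's black round pull knob: a lying cylinder 25 in diameter and 24 long, its axis along the pull; on a thin neck in front of the gate. With the gate shut it is at bin (-135, 0, 214). Moves with the gate; axes as the bin.
- front_rim (a point): Middle of the hopper's front rim: bin (-121, 0, 312). The front wall flares from x = -55 at z = 217 out to this rim, 35 degrees from the vertical, and stands in the way above the knob: a gripper cannot come straight down on it; its body must lean back from the hopper (towards bin -x) by some 25 to 45 degrees.
- barrel: Black rubber tumbling barrel (1.3 kg) standing loose and open below the chute lip: 104 outside, 94 inside diameter, floor 6 thick, steel flange 134 in diameter with its top at z = 86. On it four studs, 8 in diameter, 19 tall with tapered tips (to z = 105), on a circle of radius 59 at 45, 135, 225, 315 degrees from its x axis. Origin: centre of the underside; z up.
- barrel_inside (a point): Point on the barrel's axis, 28 above its underside, inside.
- cover: The barrel's round aluminium cover plate (0.24 to 0.4 kg), 137 in diameter, 5 thick, lying loose on the bench. Four 11 mm holes on a circle of radius 59 at 45, 135, 225, 315 degrees from its x axis; it fits at any quarter turn. Origin: centre of the underside; z up. Seated, its origin is 86 above the barrel's origin, on the barrel's axis.
- cover_handle (a point): Centre of the cover's bar handle: a bar 76 long along the cover's x, 14 wide and 14 high (27 to 41 above the cover's underside), open beneath it between two posts.
- pliers: Bystander: flat-nose pliers with red grips, 165 long, lying on the bench. Origin: near the joint, on the underside.
- jar: Bystander: clear glass jar, 72 in diameter, 100 tall. Origin: centre of the underside.
- ball_r1_center (a point): Centre of a white porcelain polishing ball, 20 in diameter, 10 g; one of five in the rear cell at the start.
- ball_r2_center (a point): Centre of a white porcelain polishing ball, 20 in diameter, 10 g; one of five in the rear cell at the start.
- ball_r3_center (a point): Centre of a white porcelain polishing ball, 20 in diameter, 10 g; one of five in the rear cell at the start.
- ball_r4_center (a point): Centre of a white porcelain polishing ball, 20 in diameter, 10 g; one of five in the rear cell at the start.
- ball_r5_center (a point): Centre of a white porcelain polishing ball, 20 in diameter, 10 g; one of five in the rear cell at the start.
- ball_f1_center (a point): Centre of a white porcelain polishing ball, 20 in diameter, 10 g; one of five in the front cell at the start.
- ball_f2_center (a point): Centre of a white porcelain polishing ball, 20 in diameter, 10 g; one of five in the front cell at the start.
- ball_f3_center (a point): Centre of a white porcelain polishing ball, 20 in diameter, 10 g; one of five in the front cell at the start.
- ball_f4_center (a point): Centre of a white porcelain polishing ball, 20 in diameter, 10 g; one of five in the front cell at the start.
- ball_f5_center (a point): Centre of a white porcelain polishing ball, 20 in diameter, 10 g; one of five in the front cell at the start.
There are look-alikes about, which are no part of the job. Of the things that look like the cover, take the one that is farthest from the robot's base at the start.

How it is judged:
By the outcome, as a careful person would: the job done as asked, in the order asked, and still so for the second after the job is handed in, with the robot touching nothing.
It also fails if it takes over 61 s, if anything falls off the work surface, if the arm or the gripper's body presses on something with over 40 N, if the wrist force passes 120 N, or if a joint passes its speed limit or range.

## Robot

A 6-joint arm with a two-finger parallel gripper is mounted at the origin on the work surface. World frame = base frame: x ahead of the robot, y to its left, z up, the work surface at z = 0. Lengths are in m, angles in rad, forces in N, time in s.
With the tool pointing down it reaches from about 0.35 to 0.875 m from the base axis. Payload 4.2 kg.
Tool frame: the origin (TCP) lies on the mounting face of the last link; the fingertips stand 182 mm ahead of it and the grasp point (between the pads) lies 164 mm ahead of it (env.tip_extent is the distance from the TCP to the fingertips, in m); z points along the fingers, y is the line along which they close (so a half turn about z gives the same grasp; the last joint's range is limited). The gripper opens to 87 mm and grips with 3 to 60 N. Pads are 19 mm wide; open, the fingers measure 117 mm over their backs; the gripper's body (75 mm by 190 mm) begins 51 mm behind the grasp point.
Start: joints at [-0.963, 0.385, 0.008, 0, -1.194, -0.259], TCP at [0.214, -0.587, 0.405] pointing down, gripper open.
Joint ranges: [-3.14, 3.14], [-1.21, 2.06], [-1.07, 1.41], [-3.16, 2.05], [-2.99, -0.16], [-3.1, 3.1]. Speed limits (rad/s): [2.79, 2.79, 3.14, 3.14, 3.14, 3.14].

## Interface

Orientations are given as a unit quaternion [x, y, z, w].
In Python, from rig import env gives the robot as it stands.
- The arm moves only by the tool drive_tool, never from a script. Its argument "rows" is one flat list of numbers, 7 for each row, row after row: the shift along the tool's x, y, z in cm, then the turn, a rotation vector about the tool's x, y, z in rad, then the finger opening in cm, from 0 to 8.7. A call has exactly 8 rows; each row is the pose to reach, as a shift and turn from the pose commanded when the call began, along the tool's axes at that moment; what a row does not reach only later rows make up. A row lasts 1/8 s, in which the tool goes at most 62.5 mm and 10.7 degrees, less where a joint would pass 70% of its speed; a pose out of reach is approached as far as the arm can. A call with a gripper value outside its range is refused whole. The fingers move at their own pace and stop on an object; "grip_force" is the grip in N (left out, the last holds). Time passes only in rows, so rows that repeat a pose let the fingers close, or fill a call up. It gives the time, the measured TCP pose, the force, the opening and the grip force at its end, in the units of the state.
- env.observe(): the state, without advancing time (a new reading comes with each control period).
- env.capture(name): name is "scene" or "top" or "wrist"; returns the picture (384x512x3 uint8, red, green, blue); there is no depth.
- env.camera_model(name): a dict with "intrinsics" (3x3 intrinsics, pixels), "eye" and "rotation" of the camera in the world. Camera axes: x right, y up, looking along -z (the intrinsics and any distortion apply to the point x, -y, -z); pixel columns grow to the right and rows downward; lengths in m; the calibration is good to about 2 mm. A picture is of the moment at which its call begins: read the wrist's pose just before it. camera_model takes no time and is no camera call; for the wrist camera it gives the pose at the moment of the call.
- env.close_job(): hands the job in; it is judged then, once.
Trained networks look in the newest picture that a camera, given by its name, has taken for a name from the list of things; names that differ only in an ending like _2 or _b are one class to them, and where a whole thing is asked for, a point or a joint stands for the part that bears it (a point fixed in the world has none). Each returns a list of dicts, best first, with "p" (0 to 1); they miss things now and then, are a little off and sometimes report something else, mostly with a low value. They report only what shows in the picture. A call takes as long as a camera call. They do not tell look-alikes from the thing itself.
- env.outline_of(query, camera): "region" (384x512 bool, what is visible of it).
- env.landmark_of(query, camera): "xyz" ([x, y, z] in m, in the coordinates of the camera as it stood for that picture, good to about 4 mm: a listed point, or the origin of a listed thing).
The state is a dict: "clock": time; "joints": joint angles; "dq": joint speeds; "joint_efforts": joint torques, N m; "tool_pos": TCP position; "orientation": TCP orientation; "ft_force": force on the tool from outside, world axes, zero at the start; "wrist_torque": the same for the moment, N m; "width": opening from 0.0 (shut) to 1.0 (fully open); "finger_force": force on a finger pad.
Only numpy, scipy, OpenCV 4.12 (cv2) and the standard library are available. Lean on these libraries where they do the work, as an engineer would, in place of code of your own. Each camera call takes 0.05 s, during which the arm holds its last target. There are 200 camera calls.

## Working session

There is one attempt and no reset: what is moved stays moved. The work goes in short steps, Python scripts to look and compute and a tool call to move; the robot and the scene stay as the last step left them, time stands still between calls to the robot, and variables do not carry over. Pictures are saved under pics/ and viewed, at most 10 in all, crops included, and the job is handed in when it is done.

Besides the shell and the picture viewer there is one more tool, called after "Call:" by a JSON object that holds its "op" and its "data". drive_tool: Moves the arm, as the interface text tells. Its arguments: {"type":"object","properties":{"rows":{"type":"array"},"grip_force":{"type":"number"}},"required":["rows"]}

```bash
ls; mkdir -p pics; cat > h.py <<'E'
import numpy as np, cv2
from scipy.spatial.transform import Rotation as R
from rig import env
def snap(c): 
    im=env.capture(c); return im, env.camera_model(c)
def w(m,p): return np.array(m['eye'])+np.array(m['rotation'])@np.array(p)
def proj(m,P):
    p=np.array(m['rotation']).T@(np.array(P)-m['eye']); q=np.array(m['intrinsics'])@[p[0],-p[1],-p[2]]; return q[:2]/q[2]
def ray(m,uv,z):
    d=np.linalg.inv(m['intrinsics'])@[uv[0],uv[1],1]; d=np.array(m['rotation'])@[d[0],-d[1],-d[2]]
    e=np.array(m['eye']); return e+d*(z-e[2])/d[2]
def lm(q,c,m,n=3):
    return [(round(d['p'],2),w(m,d['xyz']).round(4)) for d in env.landmark_of(q,c)[:n]]
E
python3 - <<'E'
from h import *
ims=[]
for c in ['scene','top']:
    im,m=snap(c); ims.append(im); print(c,m)
    for q in ['bin','gate_knob','chute_lip','front_rim','rear_cell','barrel','cover','cover_handle','pliers','jar']: print(q,lm(q,c,m))
cv2.imwrite('pics/a.png',cv2.resize(np.hstack(ims),(800,300))[:,:,::-1])
cv2.imwrite('pics/top.png',cv2.resize(ims[1],(800,600))[:,:,::-1])
cv2.imwrite('pics/scene.png',cv2.resize(ims[0],(800,600))[:,:,::-1])
print(env.observe())
E
```

```text
pics
scene {'intrinsics': array([[393.47626983,   0.        , 253.43780047],
       [  0.        , 393.47626983, 191.71672953],
       [  0.        ,   0.        ,   1.        ]]), 'eye': array([ 0.79049012, -0.38536955,  0.89637892]), 'rotation': array([0.30777051, 0.10340133, 0.27242025, 0.90574427])}Traceback (most recent call last):
  File "<stdin>", line 5, in <module>
  File "h.py", line 13, in lm
    return [(round(d['p'],2),w(m,d['xyz']).round(4)) for d in env.landmark_of(q,c)[:n]]
                             ~^^^^^^^^^^^^
  File "h.py", line 6, in w
    def w(m,p): return np.array(m['eye'])+np.array(m['rotation'])@np.array(p)
                                          ~~~~~~~~~~~~~~~~~~~~~~~^~~~~~~~~~~~
ValueError: matmul: Input operand 1 has a mismatch in its core dimension 0, with gufunc signature (n?,k),(k,m?)->(n?,m?) (size 3 is different from 4)
```

Rotation is a quaternion; convert it.

```bash
sed -i "s/^    im=env.capture(c); return.*/    m=env.camera_model(c); m['rotation']=R.from_quat(m['rotation']).as_matrix(); return env.capture(c), m/" h.py
python3 - <<'E'
from h import *
ims=[]
for c in ['scene','top']:
    im,m=snap(c); ims.append(im); print(c,m['eye'],m['rotation'].round(3).tolist())
    for q in ['bin','gate_knob','chute_lip','front_rim','rear_cell','barrel','cover','cover_handle','pliers','jar']: print(q,lm(q,c,m))
cv2.imwrite('pics/top.png',cv2.resize(ims[1],(800,600))[:,:,::-1])
cv2.imwrite('pics/scene.png',cv2.resize(ims[0],(800,600))[:,:,::-1])
print(env.observe())
E
```

```text
scene [ 0.79049012 -0.38536955  0.89637892] [[0.83, -0.43, 0.355], [0.557, 0.662, -0.501], [-0.02, 0.614, 0.789]]
bin [(0.56, array([ 0.645 , -0.1832, -0.0025]))]
gate_knob [(0.65, array([ 0.5136, -0.2094,  0.216 ]))]
chute_lip [(0.5, array([0.4376, 0.2081, 0.0329]))]
front_rim [(0.78, array([ 0.5256, -0.204 ,  0.3131]))]
rear_cell [(0.85, array([ 0.6749, -0.1753,  0.2277]))]
barrel [(0.9, array([ 6.124e-01, -1.440e-02,  2.000e-04])), (0.64, array([ 0.6577,  0.2701, -0.0035])), (0.18, array([ 0.6827, -0.1629,  0.2261]))]
cover [(0.95, array([ 0.4417,  0.2073, -0.003 ])), (0.88, array([0.2632, 0.2305, 0.0015])), (0.58, array([ 0.3123, -0.1401, -0.0011]))]
cover_handle [(0.91, array([ 0.3153, -0.1437,  0.035 ])), (0.85, array([0.4416, 0.2066, 0.0346])), (0.58, array([0.2612, 0.2351, 0.0291]))]
pliers [(0.56, array([0.3945, 0.0283, 0.0009]))]
jar [(0.77, array([ 0.6582,  0.269 , -0.0026]))]
top [0.40447193 0.04480857 1.4312397 ] [[0.013, 0.998, -0.057], [-1.0, 0.012, -0.013], [-0.012, 0.057, 0.998]]
bin [(0.86, array([ 6.485e-01, -1.818e-01,  3.000e-04]))]
gate_knob [(0.77, array([ 0.51
[... 797 characters left out ...]
array([-9.63397007e-01,  3.84727728e-01,  7.90719055e-03, -1.37710409e-05,
       -1.19397689e+00, -2.58549238e-01]), 'dq': array([-9.15750349e-04,  7.70514868e-06, -6.73729994e-04, -6.18646559e-04,
        1.03612352e-03, -1.25913921e-03]), 'joint_efforts': array([-6.07329785e-04, -3.90482497e+01,  1.87616587e+01,  4.22450781e+00,
        1.53577107e-02, -1.93331499e-05]), 'tool_pos': array([ 0.2136305 , -0.58734537,  0.4047341 ]), 'orientation': array([-1.73539436e-01,  9.84826921e-01,  3.18813083e-06,  5.57965726e-06]), 'ft_force': array([ 0.67983374, -0.56964959,  0.37943742]), 'wrist_torque': array([-0.01829447,  0.02622026, -0.00264718]), 'finger_force': 0.0, 'width': 1.00197679642004}
```

View pics/top.png

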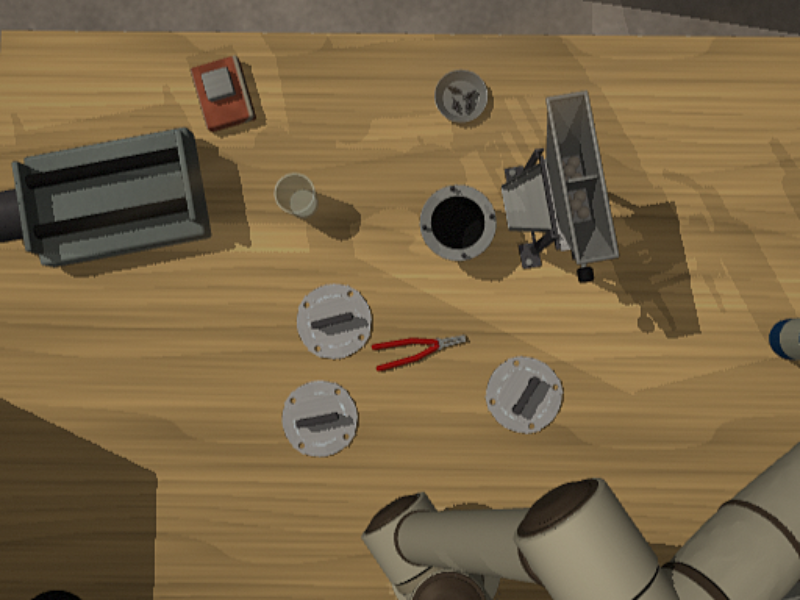

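View pics/scene.png

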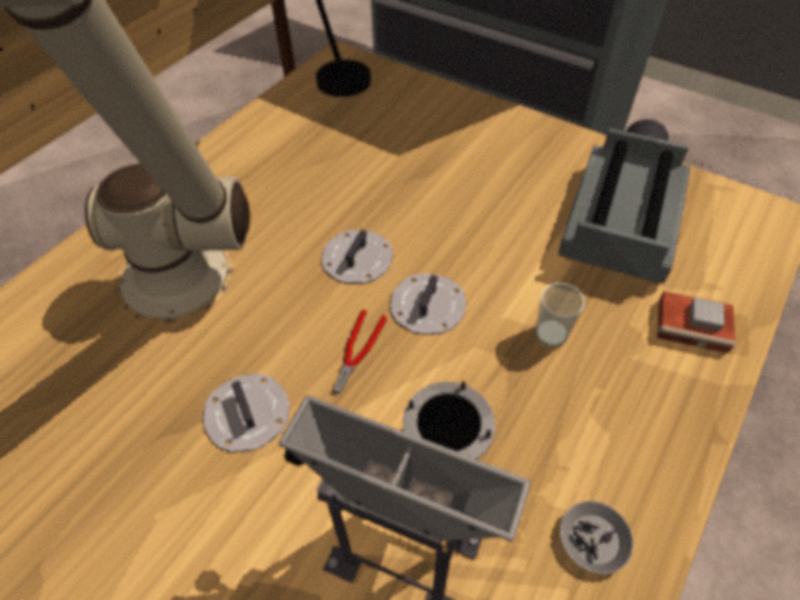

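The top view (800 px) shows the bin at about (580,180), the barrel at (458,222), the jar at (295,195) and the pliers at (420,350). Cover-like plates lie at (335,320), (320,420) and (525,395). In world coordinates the farthest from the base is the one at (0.44, 0.21). The scene view agrees.

```bash
cat >> h.py <<'E'
def binR(a): return np.array([[np.cos(a),-np.sin(a),0],[np.sin(a),np.cos(a),0],[0,0,1]])
def toolR(zdir,ydir):
    z=np.array(zdir)/np.linalg.norm(zdir); y=np.array(ydir)-z*np.dot(z,ydir); y/=np.linalg.norm(y)
    return np.c_[np.cross(y,z),y,z]
def move(grasp,Rt,g=.164,base=None):
    """shift(cm), rotvec in tool axes to bring grasp point there"""
    o=env.observe(); p0=o['tool_pos'];R0=R.from_quat(o['orientation']).as_matrix()
    p=np.array(grasp)-g*Rt[:,2]
    return (R0.T@(p-p0)*100).round(2), R.from_matrix(R0.T@Rt).as_rotvec().round(3), p.round(3)
E
python3 - <<'E'
from h import *
o=env.observe();R0=R.from_quat(o['orientation']).as_matrix();m=env.camera_model('wrist')
print(R0.round(3)); print('cam in tool',R0.T@(m['eye']-o['tool_pos']), (R0.T@R.from_quat(m['rotation']).as_matrix()).round(2))
a=.19;B=binR(a);th=np.radians(36)
for s in (1,-1):
    Rt=toolR(B@[np.sin(th),0,-np.cos(th)],s*B[:,1]); print(s,Rt[:,0].round(2),move(np.array([.513,-.208,.215])-.08*Rt[:,2],Rt))
E
```

```text
[[-0.94  -0.342  0.   ]
 [-0.342  0.94   0.   ]
 [-0.     0.    -1.   ]]
cam in tool [ 0.07796186 -0.00014714  0.02096329] [[ 0.    0.96  0.29]
 [ 1.   -0.   -0.  ]
 [-0.    0.29 -0.96]]
1 [-0.79 -0.15 -0.59] (array([-26.94,  27.69,  -0.77]), array([ 0.05 , -0.627,  0.154]), array([ 0.372, -0.235,  0.412]))
-1 [0.79 0.15 0.59] (array([-26.94,  27.69,  -0.77]), array([ 0.924,  0.074, -2.843]), array([ 0.372, -0.235,  0.412]))
```

Call:
{"op": "drive_tool", "data": {"rows": [-4, 4, 0, 0.01, -0.1, 0.02, 8.7, -8, 8, 0, 0.02, -0.2, 0.05, 8.7, -12, 12, 0, 0.02, -0.3, 0.08, 8.7, -16, 16, 0, 0.03, -0.4, 0.1, 8.7, -20, 20, -0.4, 0.04, -0.5, 0.12, 8.7, -24, 24, -0.6, 0.05, -0.627, 0.154, 8.7, -26.9, 27.7, -0.8, 0.05, -0.627, 0.154, 8.7, -26.9, 27.7, -0.8, 0.05, -0.627, 0.154, 8.7]}}

```text
clock: 2.2
tool_pos: [0.3721, -0.2324, 0.4133]
orientation: [-0.093, 0.946, 0.03, 0.308]
ft_force: [-0.3, 0.2, 0.1]
width: 1.001
finger_force: 0.0
```

```bash
python3 - <<'E'
from h import *
o=env.observe(); print(o['clock'],o['tool_pos'],o['joints'].round(2))
im,m=snap('wrist'); cv2.imwrite('pics/w1.png',cv2.resize(im,(640,480))[:,:,::-1])
for q in ['gate_knob','front_rim','bin']: print(q,lm(q,'wrist',m))
r=env.outline_of('gate_knob','wrist')[0]; ys,xs=np.nonzero(r['region']); print(r['p'],xs.min(),xs.max(),ys.min(),ys.max(),xs.mean(),ys.mean())
a=.19;B=binR(a);th=np.radians(36);Rt=toolR(B@[np.sin(th),0,-np.cos(th)],B[:,1])
print(proj(m,[.513,-.208,.215])); print(move([.513,-.208,.215],Rt))
E
```

```text
2.2 [ 0.37205388 -0.2323509   0.41327251] [-0.31 -0.02 -0.37 -0.46 -0.7  -0.79]
gate_knob [(0.74, array([ 0.5129, -0.2074,  0.2108]))]
front_rim []
bin []
0.71 219 288 192 261 253.90308370044053 233.66299559471366
[253.90147316 211.04773576]
(array([-0.05,  0.1 ,  8.07]), array([-0.001, -0.   , -0.002]), array([ 0.418, -0.226,  0.348]))
```

View pics/w1.png

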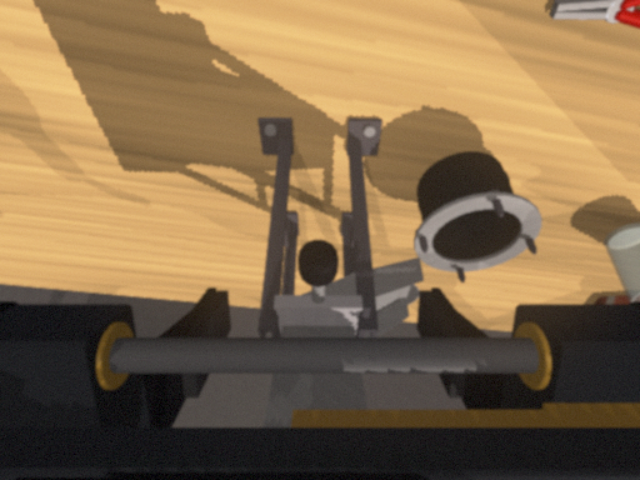

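The wrist view shows the knob at (318,262) of 640, within 1 px of the prediction, with clear space around it. I'll advance and grip.

Call:
{"op": "drive_tool", "data": {"rows": [0, 0.1, 3, 0, 0, 0, 8.7, 0, 0.1, 6, 0, 0, 0, 6.5, 0, 0.1, 8, 0, 0, 0, 5, 0, 0.1, 8, 0, 0, 0, 2, 0, 0.1, 8, 0, 0, 0, 1.5, 0, 0.1, 8, 0, 0, 0, 1.5, 0, 0.1, 8, 0, 0, 0, 1.5, 0, 0.1, 8, 0, 0, 0, 1.5], "grip_force": 15}}

```text
clock: 3.45
tool_pos: [0.4177, -0.2257, 0.3486]
orientation: [-0.09, 0.947, 0.028, 0.308]
ft_force: [1.5, -12.6, -6.2]
width: 0.287
finger_force: 6.4
```

```bash
python3 - <<'E'
from h import *
o=env.observe(); R0=R.from_quat(o['orientation']).as_matrix(); B=binR(.19)
print(o['tool_pos'],o['tool_pos']+.164*R0[:,2],o['width']*87,o['finger_force'],o['ft_force'],R0.T@B[:,0],R0.T@B[:,1])
im,m=snap('top'); print(lm('gate_knob','top',m),lm('bin','top',m),lm('front_rim','top',m))
E
```

```text
[ 0.41769059 -0.22568037  0.34860295] [ 0.51262179 -0.20783113  0.21606815] 24.938016488732693 6.3582639349624515 [  1.45662599 -12.57455506  -6.20308506] [-0.8081418   0.00120001  0.58898675] [-2.95221188e-04  9.99996974e-01 -2.44248524e-03]
[(0.72, array([ 0.5163, -0.2071,  0.2147])), (0.38, array([ 0.6202, -0.1887,  0.2269])), (0.28, array([ 0.6702, -0.1755,  0.2365]))] [(0.73, array([ 0.6455, -0.1819,  0.0015]))] [(0.71, array([ 0.524 , -0.2025,  0.3171]))]
```

Call:
{"op": "drive_tool", "data": {"rows": [0, -0.05, 0, 0, 0, 0, 1.5, 0, -0.1, 0, 0, 0, 0, 1.5, -0.04, -0.1, 0.03, 0, 0, 0, 1.5, -0.08, -0.1, 0.06, 0, 0, 0, 1.5, -0.12, -0.1, 0.09, 0, 0, 0, 1.5, -0.16, -0.1, 0.12, 0, 0, 0, 1.5, -0.16, -0.1, 0.12, 0, 0, 0, 1.5, -0.16, -0.1, 0.12, 0, 0, 0, 1.5]}}

```text
clock: 4.65
tool_pos: [0.4185, -0.2262, 0.3487]
orientation: [-0.09, 0.947, 0.029, 0.307]
ft_force: [-11.7, -4.0, 10.0]
width: 0.285
finger_force: 15.0
```

Call:
{"op": "drive_tool", "data": {"rows": [0.8, 0, -0.58, 0, 0, 0, 1.5, 1.6, 0, -1.17, 0, 0, 0, 1.5, 2.4, 0, -1.75, 0, 0, 0, 1.5, 3.2, 0, -2.34, 0, 0, 0, 1.5, 3.9, 0, -2.85, 0, 0, 0, 1.5, 4.4, 0, -3.2, 0, 0, 0, 1.5, 4.7, 0, -3.43, 0, 0, 0, 1.5, 4.7, 0, -3.43, 0, 0, 0, 1.5]}}

```text
clock: 5.65
tool_pos: [0.3623, -0.2369, 0.3486]
orientation: [-0.09, 0.947, 0.029, 0.308]
ft_force: [-1.0, 0.5, 7.4]
width: 0.286
finger_force: 15.0
```

```bash
python3 - <<'E'
from h import *
o=env.observe(); R0=R.from_quat(o['orientation']).as_matrix(); B=binR(.19)
print(B.T@(o['tool_pos']-[.4185,-.2262,.3487])*1000,o['width']*87,o['finger_force'],B.T@o['ft_force'])
im,m=snap('top'); print(lm('gate_knob','top',m))
for i in range(1,6):
  for s in 'rf': print(s,i,lm(f'ball_{s}{i}_center','top',m,6) if i==1 else '')
cv2.imwrite('pics/t2.png',cv2.resize(im[20:200,250:420],(760,800))[:600,:,::-1])
E
```

```text
[-57.24169186   0.14102549  -0.14221344] 24.893150339867763 15.007309592328966 [-0.91091242  0.6683259   7.40823863]
[(0.85, array([ 0.4598, -0.2193,  0.2134])), (0.72, array([ 0.6127, -0.1877,  0.2355]))]
r 1 [(0.55, array([ 0.6441, -0.0768,  0.1411]))]
f 1 [(0.63, array([ 0.6045, -0.2055,  0.23  ]))]
r 2 
f 2 
r 3 
f 3 
r 4 
f 4 
r 5 
f 5
```

View pics/t2.png

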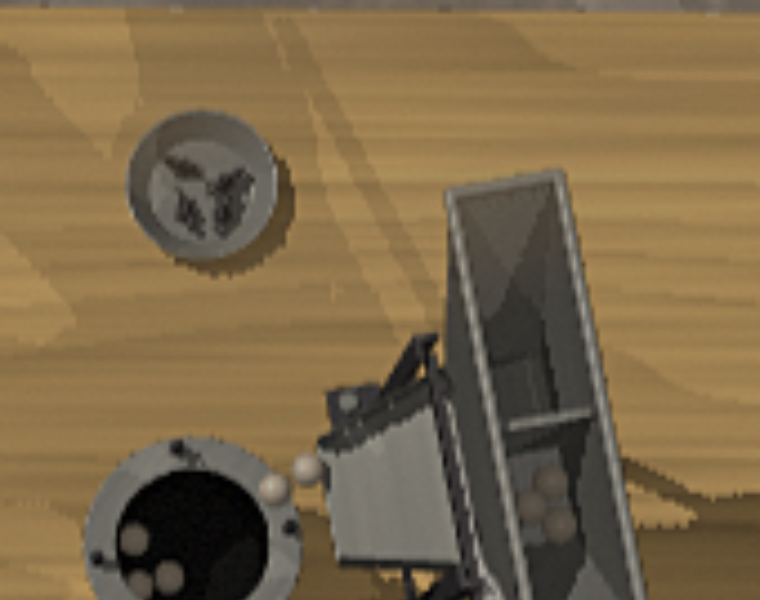

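The crop shows three balls in the barrel, two just leaving the chute, the rear cell empty and the front balls still in place. I'll push the gate shut.

Call:
{"op": "drive_tool", "data": {"rows": [-0.6, 0, 0.44, 0, 0, 0, 1.5, -1.4, 0, 1.02, 0, 0, 0, 1.5, -2.2, 0, 1.6, 0, 0, 0, 1.5, -3, 0, 2.19, 0, 0, 0, 1.5, -3.8, 0, 2.77, 0, 0, 0, 1.5, -4.4, 0, 3.21, 0, 0, 0, 1.5, -4.72, 0, 3.44, 0, 0, 0, 1.5, -4.72, 0, 3.44, 0, 0, 0, 1.5]}}

```text
clock: 6.85
tool_pos: [0.4189, -0.2262, 0.3484]
orientation: [-0.091, 0.947, 0.029, 0.307]
ft_force: [-5.6, -0.5, 9.7]
width: 0.283
finger_force: 15.0
```

```bash
python3 - <<'E'
from h import *
o=env.observe(); B=binR(.19)
print(B.T@(o['tool_pos']-[.4185,-.2262,.3487])*1000,B.T@o['ft_force'])
im,m=snap('top'); print(lm('gate_knob','top',m),lm('barrel','top',m),lm('cover','top',m),lm('cover_handle','top',m))
cv2.imwrite('pics/t3.png',cv2.resize(im[100:180,250:420],(800,376))[:,:,::-1])
# stud/hole detail
cv2.imwrite('pics/t4.png',np.hstack([cv2.resize(im[115:170,265:320],(400,400)),cv2.resize(im[177:232,187:242],(400,400))])[:,:,::-1])
for q in ['barrel','cover','cover_handle']:
  for c in ['top']:
    for d in env.outline_of(q,c)[:4]:
      ys,xs=np.nonzero(d['region']); mm=cv2.minAreaRect(np.c_[xs,ys].astype(np.float32)); print(q,round(d['p'],2),mm)
E
```

```text
[ 0.37252545 -0.03357546 -0.29795559] [-5.59383641  0.56265459  9.69122003]
[(0.78, array([ 0.5164, -0.2079,  0.2135]))] [(0.75, array([ 0.6124, -0.0113,  0.0016]))] [(0.97, array([ 0.3145, -0.1402, -0.0007])), (0.82, array([0.4418, 0.2122, 0.0015])), (0.66, array([2.635e-01, 2.320e-01, 1.000e-04]))] [(0.98, array([ 0.3105, -0.1374,  0.0371])), (0.9, array([0.4421, 0.208 , 0.0351])), (0.64, array([0.2655, 0.2323, 0.0329]))]
barrel 0.75 ((292.5, 142.5), (47.0, 49.0), 90.0)
cover 0.96 ((213.20001220703125, 205.60000610351562), (47.43416213989258, 48.066619873046875), 71.56504821777344)
cover 0.91 ((204.5, 268.0), (48.0, 47.0), 90.0)
cover 0.62 ((319.86541748046875, 248.32693481445312), (18.33051109313965, 43.67748260498047), 15.255120277404785)
cover_handle 0.91 ((204.5, 268.0), (48.0, 47.0), 90.0)
cover_handle 0.62 ((319.57171630859375, 249.47520446777344), (17.4171142578125, 41.43926239013672), 14.620875358581543)
```

View pics/t4.png

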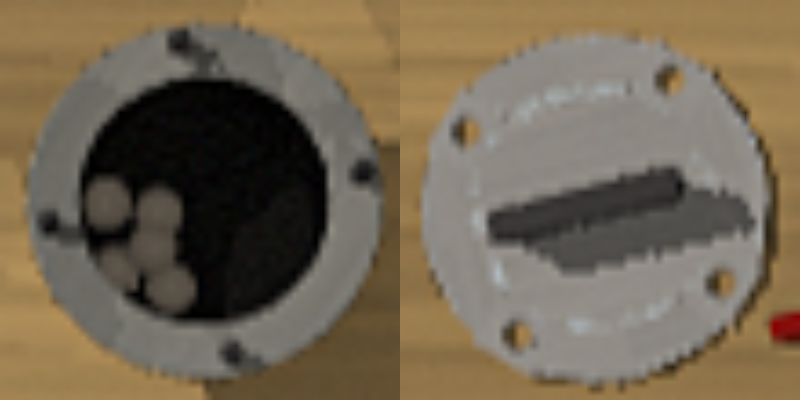

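All five balls are inside the barrel and the gate is shut. In the crops (7.27x) the studs are at (178,38), (365,172), (48,222) and (232,352). The holes are at (669,80), (465,130), (720,282) and (517,335). I'll release the knob and back off.

Call:
{"op": "drive_tool", "data": {"rows": [0, 0, 0, 0, 0, 0, 5, 0, 0, 0, 0, 0, 0, 8.7, 0, 0, 0, 0, 0, 0, 8.7, 0, 0, -2, 0, 0, 0, 8.7, 0, 0, -6, 0, 0, 0, 8.7, 0, 0, -11, 0, 0, 0, 8.7, 0, 0, -16, 0, 0, 0, 8.7, 0, 0, -16, 0, 0, 0, 8.7]}}

```text
clock: 8.25
tool_pos: [0.3256, -0.2438, 0.4825]
orientation: [-0.09, 0.946, 0.026, 0.312]
ft_force: [-0.2, 0.8, -0.5]
width: 0.987
finger_force: 0.0
```

```bash
python3 - <<'E'
from h import *
o=env.observe(); print(o['clock'],o['tool_pos'],o['joints'].round(2))
im,m=snap('top'); print(lm('gate_knob','top',m,1))
def fit(pts,org,off,z):
    P=np.array([ray(m,(np.array(p)-off)/7.273+org-.5,z)[:2] for p in pts]); c=P.mean(0); d=P-c
    a=np.degrees(np.arctan2(d[:,1],d[:,0]))
    return P.round(4).tolist(),c.round(4),np.linalg.norm(d,axis=1).round(4),((a-45)%90).round(1)
print(fit([(178,38),(365,172),(48,222),(232,352)],[265,115],[0,0],.103))
print(fit([(669,80),(465,130),(720,282),(517,335)],[187,177],[400,0],.005))
e=[ray(m,(np.array(p)-[400,0])/7.273+[187,177]-.5,.041) for p in [(495,220),(675,180)]]; print(e,np.degrees(np.arctan2(*(e[1]-e[0])[[1,0]])))
# go look over the cover
for deg in (0,90,-90,180):
  h=np.radians(-77+deg)  # handle dir
  yd=[np.cos(h),np.sin(h),0]
  print(deg,move([.4418,.2105,.15],toolR([0,0,-1],yd)))
E
```

```text
8.25 [ 0.32559777 -0.24382732  0.48253326] [-0.38 -0.13 -0.31 -0.42 -0.88 -0.82]
[(0.98, array([ 0.5153, -0.2072,  0.2112]))]
([[0.6701, -0.0018], [0.6209, -0.0712], [0.6011, 0.0454], [0.5538, -0.0228]], array([ 0.6115, -0.0126]), array([0.0596, 0.0593, 0.0589, 0.0586]), array([55.4, 54.2, 55.1, 55. ]))
([[0.4915, 0.1804], [0.4708, 0.2606], [0.4122, 0.159], [0.3904, 0.2384]], array([0.4412, 0.2096]), array([0.0581, 0.0589, 0.0583, 0.0584]), array([14.9, 14.9, 15.2, 15.4]))
[array([0.43467161, 0.24289137, 0.041     ]), array([0.45088171, 0.1740316 , 0.041     ])] -76.75332981481787
0 (array([-6.36, 42.43, 24.94]), array([0.962, 0.019, 2.953]), array([0.442, 0.21 , 0.314]))
90 (array([-6.36, 42.43, 24.94]), array([0.481, 0.501, 1.478]), array([0.442, 0.21 , 0.314]))
-90 (array([-6.36, 42.43, 24.94]), array([-0.506,  0.486, -1.55 ]), array([0.442, 0.21 , 0.314]))
180 (array([-6.36, 42.43, 24.94]), array([-0.013,  0.63 , -0.037]), array([0.442, 0.21 , 0.314]))
```

```bash
python3 - <<'E'
from h import *
yd=lambda d:[np.cos(np.radians(d)),np.sin(np.radians(d)),0]
Rt=toolR([0,0,-1],yd(-125)); print(Rt[:,0])
print(move(np.array([.6115,-.0126,.236])-.06*Rt[:,0],Rt))
E
```

```text
[ 0.81915204 -0.57357644  0.        ]
(array([-18.12,  21.63,  22.89]), array([-0.732,  0.309, -2.247]), array([0.562, 0.022, 0.4  ]))
```

```bash
python3 - <<'E'
from h import *
yd=lambda d:[np.cos(np.radians(d)),np.sin(np.radians(d)),0]
Rt=toolR([0,0,-1],yd(165))
print(move([.40,-.03,.48-.164],Rt))
E
```

```text
(array([-9.16, 19.58,  6.46]), array([-0.353,  0.561, -1.081]), array([ 0.4 , -0.03,  0.48]))
```

Call:
{"op": "drive_tool", "data": {"rows": [-1.3, 2.8, 0.9, -0.05, 0.08, -0.15, 8.7, -2.6, 5.6, 1.8, -0.1, 0.16, -0.31, 8.7, -3.9, 8.4, 2.8, -0.15, 0.24, -0.46, 8.7, -5.2, 11.2, 3.7, -0.2, 0.32, -0.62, 8.7, -6.5, 14, 4.6, -0.25, 0.4, -0.77, 8.7, -7.9, 16.8, 5.5, -0.3, 0.48, -0.93, 8.7, -9.2, 19.6, 6.5, -0.353, 0.561, -1.081, 8.7, -9.2, 19.6, 6.5, -0.353, 0.561, -1.081, 8.7]}}

```text
clock: 9.35
tool_pos: [0.4024, -0.0279, 0.4772]
orientation: [-0.61, 0.792, 0.002, -0.002]
ft_force: [1.2, -0.3, -0.5]
width: 0.998
finger_force: 0.0
```

```bash
python3 - <<'E'
from h import *
yd=lambda d:[np.cos(np.radians(d)),np.sin(np.radians(d)),0]
Rt=toolR([0,0,-1],yd(-125)); print(env.observe()['joints'].round(2))
print(move(np.array([.6115,-.0126,.236])-.06*Rt[:,0],Rt))
E
```

```text
[ 0.34 -0.06 -0.35 -0.   -1.28 -0.59]
(array([ -8.89, -14.24,   7.63]), array([ 0.006,  0.002, -1.217]), array([0.562, 0.022, 0.4  ]))
```

Call:
{"op": "drive_tool", "data": {"rows": [-1.3, -2, 1.1, 0, 0, -0.17, 8.7, -2.6, -4, 2.2, 0, 0, -0.34, 8.7, -3.9, -6, 3.3, 0, 0, -0.52, 8.7, -5.2, -8.2, 4.4, 0, 0, -0.7, 8.7, -6.5, -10.4, 5.5, 0, 0, -0.87, 8.7, -7.8, -12.4, 6.6, 0, 0, -1.05, 8.7, -8.9, -14.2, 7.6, 0.006, 0.002, -1.217, 8.7, -8.9, -14.2, 7.6, 0.006, 0.002, -1.217, 8.7]}}

```text
clock: 10.35
tool_pos: [0.562, 0.0191, 0.4006]
orientation: [0.953, -0.304, 0.0, -0.0]
ft_force: [-0.5, -0.3, -0.0]
width: 1.0
finger_force: 0.0
```

```bash
python3 - <<'E'
from h import *
o=env.observe(); print(o['clock'],o['joints'].round(2),o['tool_pos'])
im,m=snap('wrist'); cv2.imwrite('pics/w2.png',cv2.resize(im,(800,600))[:,:,::-1])
print(lm('barrel','wrist',m))
c=np.array([.6115,-.0126])
for k in range(4):
    a=np.radians(55+45+90*k); print(proj(m,[*(c+.059*np.array([np.cos(a),np.sin(a)])),.105]).round(1)*1.5625)
E
```

```text
10.35 [ 0.32  0.28 -0.16 -0.   -1.13  0.63] [0.56199152 0.01909073 0.40057062]
[]
[329.375 276.25 ]
[472.34375 275.3125 ]
[477.65625 122.5    ]
[321.40625 123.59375]
```

View pics/w2.png

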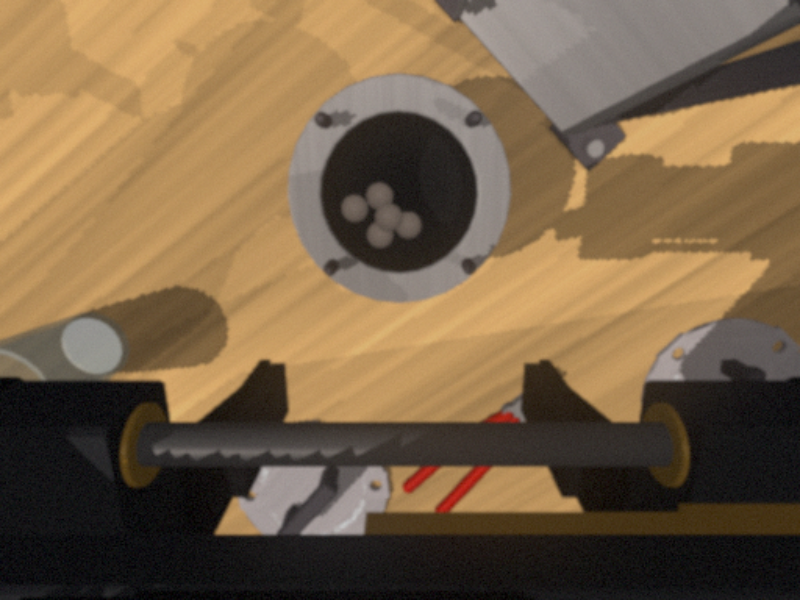

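The wrist view shows the open barrel with five balls. The studs are at about (323,119), (476,118), (331,267) and (470,266), a few px from prediction. I'll fit them by blob centroids.

```bash
cat > studs.py <<'E'
from h import *
from scipy.optimize import least_squares
env_im,m=snap('wrist'); g=cv2.cvtColor(env_im,cv2.COLOR_RGB2GRAY).astype(float)
c0=np.array([.6115,-.0126])
pt=lambda x,y,a,k,z:proj(m,[x+.059*np.cos(a+np.pi/4+k*np.pi/2),y+.059*np.sin(a+np.pi/4+k*np.pi/2),z])
obs=[]
for k in range(4):
    u,v=pt(*c0,np.radians(55),k,.096); u0,v0=int(u)-9,int(v)-9
    w_=g[v0:v0+17,u0:u0+19]; 
    n,l,s,cen=cv2.connectedComponentsWithStats((w_<75).astype(np.uint8))
    ok=[(s[i,4],cen[i]+[u0,v0],s[i].tolist()) for i in range(1,n) if s[i,4]<120 and s[i,4]>4]
    b=min(ok,key=lambda t:np.hypot(*(t[1]-[u,v]))); print(k,(u,v),b); obs.append(b[1])
f=lambda p:np.ravel([pt(p[0],p[1],p[2],k,.096)-obs[k] for k in range(4)])
r=least_squares(f,[*c0,np.radians(55)],x_scale=[.01,.01,.1]); print(r.x[:2],np.degrees(r.x[2]),r.fun.round(2))
E
python3 studs.py; python3 - <<'E'
from h import *
yd=lambda d:[np.cos(np.radians(d)),np.sin(np.radians(d)),0]
Rt=toolR([0,0,-1],yd(-165))
print(move(np.array([.4412,.2096,.17])-.05*Rt[:,0],Rt))
E
```

```text
0 (np.float64(212.34918550386203), np.float64(174.17498762546762)) (np.int32(58), array([212.77586207, 169.56896552]), [5, 1, 11, 9, 58])
1 (np.float64(300.66783116015336), np.float64(173.63394848942667)) (np.int32(48), array([299.60416667, 169.10416667]), [5, 2, 8, 8, 48])
2 (np.float64(303.72988322481325), np.float64(79.26412411824937)) (np.int32(54), array([302.07407407,  76.16666667]), [4, 2, 10, 9, 54])
3 (np.float64(207.5923943271612), np.float64(79.9979237625888)) (np.int32(51), array([208.07843137,  76.96078431]), [6, 3, 9, 9, 51])
[ 0.61437234 -0.01414609] 55.076876645109394 [-0.94  1.3   0.83  1.1   1.28 -0.97 -1.19 -0.88]
(array([-24.68, -11.78,   6.85]), array([-0.004, -0.002,  0.691]), array([0.428, 0.258, 0.334]))
```

```bash
cat >> studs.py <<'E'
f=lambda p:np.ravel([pt(p[0],p[1],p[2],k,p[3]) -obs[k] for k in range(4)])
r=least_squares(f,[*c0,np.radians(55),.096],x_scale=[.01,.01,.1,.01]); print('zfree',r.x,np.degrees(r.x[2]),r.fun.round(2))
# flange outline: bright ring ellipse
r_=[d for d in env.outline_of('barrel','wrist')][:2]
for d in r_:
    cs=max(cv2.findContours(d['region'].astype(np.uint8),0,1)[0],key=len); e=cv2.fitEllipse(cs); print(d['p'],e)
    th=np.linspace(0,2*np.pi,60,endpoint=False)
    h=lambda p:[e[i] for i in ()]
    def el(p):
        q=np.array([proj(m,[p[0]+.067*np.cos(t),p[1]+.067*np.sin(t),p[2]]) for t in th],np.float32); E=cv2.fitEllipse(q); return np.array([E[0][0]-e[0][0]-.0,E[0][1]-e[0][1],(sum(E[1])-sum(e[1]))/2])
    print(least_squares(el,[*c0,.086],x_scale=.01).x, el([.6115,-.0126,.086]))
E
python3 studs.py
```

```text
0 (np.float64(212.6625898146751), np.float64(174.08550240893243)) (np.int32(61), array([213.1147541 , 169.54098361]), [5, 1, 11, 9, 61])
1 (np.float64(300.80661620464434), np.float64(173.6182649045504)) (np.int32(47), array([299.61702128, 168.87234043]), [5, 2, 8, 8, 47])
2 (np.float64(303.9284188527895), np.float64(79.4468728067663)) (np.int32(55), array([302.43636364,  76.29090909]), [4, 2, 10, 9, 55])
3 (np.float64(208.0190887784695), np.float64(80.11757903934483)) (np.int32(53), array([208.49056604,  77.01886792]), [5, 2, 9, 9, 53])
[ 0.61442175 -0.01419261] 55.077637209125974 [-0.95  1.17  0.97  1.25  1.14 -0.99 -1.16 -0.89]
zfree [ 0.61432472 -0.01402398  0.96128665  0.08926685] 55.07766771434967 [ 0.01 -0.04 -0.01  0.04  0.   -0.04 -0.    0.03]
0.88 ((255.21078491210938, 119.99787139892578), (140.1107177734375, 144.69000244140625), 175.87294006347656)
[ 0.61452694 -0.01316647  0.07958834] [1.29202271 3.26348877 2.34406281]
```

```bash
python3 - <<'E'
from h import *
yd=lambda d:[np.cos(np.radians(d)),np.sin(np.radians(d)),0]
Rt=toolR([0,0,-1],yd(-165))
print(move(np.array([.4412,.2096,.147])-.06*Rt[:,0],Rt))
E
```

```text
(array([-25.43, -12.41,   9.2 ]), array([-0.005, -0.002,  0.692]), array([0.426, 0.268, 0.311]))
```

Call:
{"op": "drive_tool", "data": {"rows": [-4.2, -2, 0, 0, 0, 0.12, 8.7, -8.5, -4.1, 1.5, 0, 0, 0.24, 8.7, -12.7, -6.2, 3, 0, 0, 0.36, 8.7, -17, -8.3, 5, 0, 0, 0.48, 8.7, -21.2, -10.4, 7, 0, 0, 0.6, 8.7, -25.4, -12.4, 9.2, 0, 0, 0.692, 8.7, -25.4, -12.4, 9.2, 0, 0, 0.692, 8.7, -25.4, -12.4, 9.2, 0, 0, 0.692, 8.7]}}

```text
clock: 11.6
tool_pos: [0.4259, 0.2674, 0.3111]
orientation: [0.794, -0.608, 0.002, -0.002]
ft_force: [0.5, -0.4, -0.1]
width: 1.004
finger_force: 0.0
```

```bash
cat > holes.py <<'E'
from h import *
from scipy.optimize import least_squares
def run(c0,a0):
    im,m=snap('wrist'); g=cv2.cvtColor(im,cv2.COLOR_RGB2GRAY); hsv=cv2.cvtColor(im,cv2.COLOR_RGB2HSV)
    cv2.imwrite('pics/w_%d.png'%(env.observe()['clock']*100),cv2.resize(im,(800,600))[:,:,::-1])
    pt=lambda x,y,a,k,z:proj(m,[x+.059*np.cos(a+np.pi/4+k*np.pi/2),y+.059*np.sin(a+np.pi/4+k*np.pi/2),z])
    obs=[]
    for k in range(4):
        u,v=pt(*c0,a0,k,-.002); u0,v0=int(u)-10,int(v)-10
        W=hsv[v0:v0+21,u0:u0+21,1]; n,l,s,cen=cv2.connectedComponentsWithStats((W>70).astype(np.uint8))
        ok=[(s[i,4],cen[i]+[u0,v0],s[i].tolist()) for i in range(1,n) if 15<s[i,4]<160]
        if not ok: print(k,(u,v),s.tolist()); obs.append(None); continue
        b=min(ok,key=lambda t:np.hypot(*(t[1]-[u,v]))); print(k,np.round((u,v),1),b); obs.append(b[1])
    K=[k for k in range(4) if obs[k] is not None]
    f=lambda p:np.ravel([pt(*p[:3],k,p[3])-obs[k] for k in K])
    r=least_squares(f,[*c0,a0,0],x_scale=[.01,.01,.1,.01]); 
    o=env.observe();R0=R.from_quat(o['orientation']).as_matrix()
    print('fit',r.x.round(4),np.degrees(r.x[2]),r.fun.round(2),'tool frame',(R0.T@([r.x[0],r.x[1],r.x[3]]-o['tool_pos'])*1000).round(1)); return r.x
E
python3 - <<'E'
from holes import *
print(env.observe()['joints'].round(2),env.observe()['tool_pos'])
x=run([.4412,.2096],np.radians(-75))
E
```

```text
[ 0.88  0.27 -0.42  0.   -0.87 -0.62] [0.42592367 0.2673526  0.31114898]
0 [214.9  78.3] (np.int32(113), array([213.30973451,  76.52212389]), [4, 3, 12, 12, 113])
1 [218.1 170.7] (np.int32(83), array([216.60240964, 169.46987952]), [4, 5, 11, 10, 83])
2 [304.6 171. ] (np.int32(82), array([303.67073171, 169.64634146]), [5, 4, 10, 10, 82])
3 [308.9  78.5] (np.int32(118), array([307.66101695,  76.69491525]), [4, 3, 12, 13, 118])
fit [ 4.4280e-01  2.0850e-01 -1.3077e+00 -1.1000e-03] -74.92496148373114 [-0.08  0.    0.12 -0.04 -0.09  0.06  0.05 -0.03] tool frame [ 60.9   1.1 312.4]
```

Call:
{"op": "drive_tool", "data": {"rows": [2, 0.1, 2, 0, 0, 0, 8.7, 4, 0.1, 4.5, 0, 0, 0, 8.7, 6.1, 0.1, 7.5, 0, 0, 0, 6, 6.1, 0.1, 10.6, 0, 0, 0, 5, 6.1, 0.1, 10.7, 0, 0, 0, 3, 6.1, 0.1, 10.7, 0, 0, 0, 0.8, 6.1, 0.1, 10.7, 0, 0, 0, 0.8, 6.1, 0.1, 10.7, 0, 0, 0, 0.8], "grip_force": 15}}

```text
clock: 12.65
tool_pos: [0.4416, 0.2087, 0.2045]
orientation: [0.794, -0.608, 0.002, -0.003]
ft_force: [-0.3, -0.7, -1.2]
width: 0.399
finger_force: 0.0
```

Call:
{"op": "drive_tool", "data": {"rows": [0, 0, 0, 0, 0, 0, 0.8, 0, 0, 0, 0, 0, 0, 4, 0, 0, 0, 0, 0, 0, 6, 0, 0, -1, 0, 0, 0, 8.7, -2, 0, -4, 0, 0, 0, 8.7, -4, 0, -7, 0, 0, 0, 8.7, -6.1, 0, -10.7, 0, 0, 0, 8.7, -6.1, 0, -10.7, 0, 0, 0, 8.7]}}

```text
clock: 13.65
tool_pos: [0.4254, 0.2689, 0.3142]
orientation: [0.795, -0.607, 0.002, -0.006]
ft_force: [-0.1, 0.9, 0.1]
width: 0.962
finger_force: 0.0
```

```bash
python3 - <<'E'
from holes import *
o=env.observe();R0=R.from_quat(o['orientation']).as_matrix();print(o['clock'],R0[:,2],np.degrees(np.arctan2(R0[1,1],R0[0,1])))
x=run([.4428,.2085],np.radians(-75))
E
```

```text
13.65 [ 0.01046751  0.00708709 -0.9999201 ] -164.74548685991962
0 [216.1  73.3] (np.int32(111), array([215.90990991,  73.36936937]), [5, 5, 11, 12, 111])
1 [219.1 165.5] (np.int32(86), array([219.08139535, 165.95348837]), [5, 6, 11, 11, 86])
2 [305.1 166.2] (np.int32(82), array([305.48780488, 166.40243902]), [6, 6, 10, 10, 82])
3 [309.7  73.7] (np.int32(114), array([309.85964912,  73.64035088]), [5, 5, 12, 12, 114])
fit [ 4.4270e-01  2.0860e-01 -1.3071e+00 -9.0000e-04] -74.88997723273961 [-0.    0.02  0.02 -0.   -0.05  0.02  0.02 -0.04] tool frame [ 62.4   0.7 313. ]
```

```bash
python3 - <<'E'
from h import *
yd=lambda d:[np.cos(np.radians(d)),np.sin(np.radians(d)),0]
print(move([.4427,.2086,.040],toolR([0,0,-1],yd(-164.9))), env.observe()['tool_pos'])
E
```

```text
(array([ 6.2 , -0.09, 10.8 ]), array([-0.008,  0.002,  0.001]), array([0.443, 0.209, 0.204])) [0.42486812 0.26775032 0.31216827]
```

Call:
{"op": "drive_tool", "data": {"rows": [3, 0, 4, -0.005, 0.002, 0, 5, 6.2, 0, 7.5, -0.005, 0.002, 0, 5, 6.2, 0, 10.8, -0.005, 0.002, 0, 2, 6.2, 0, 10.8, -0.005, 0.002, 0, 0.8, 6.2, 0, 10.8, -0.005, 0.002, 0, 0.8, 6.2, 0, 10.8, -0.005, 0.002, 0, 0.8, 6.2, 0, 10.8, -0.005, 0.002, 0, 0.8, 6.2, 0, 10.8, -0.005, 0.002, 0, 0.8]}}

```text
clock: 14.7
tool_pos: [0.4417, 0.2077, 0.203]
orientation: [0.794, -0.608, 0.001, 0.0]
ft_force: [-0.8, -0.5, 1.1]
width: 0.174
finger_force: 1.5
```

Call:
{"op": "drive_tool", "data": {"rows": [0, 0, 0, 0, 0, 0, 0.8, 0, 0, 0, 0, 0, 0, 0.8, 0, 0, 0, 0, 0, 0, 0.8, 0, 0, 0, 0, 0, 0, 0.8, 0, 0, 0, 0, 0, 0, 0.8, 0, 0, 0, 0, 0, 0, 0.8, 0, 0, 0, 0, 0, 0, 0.8, 0, 0, 0, 0, 0, 0, 0.8]}}

```text
clock: 15.7
tool_pos: [0.4418, 0.2078, 0.203]
orientation: [0.794, -0.608, 0.001, 0.0]
ft_force: [-1.9, 0.5, 5.0]
width: 0.162
finger_force: 15.0
```

```bash
python3 - <<'E'
from h import *
o=env.observe();R0=R.from_quat(o['orientation']).as_matrix();print(o['clock'],R0[:,2],np.degrees(np.arctan2(R0[1,1],R0[0,1])),o['tool_pos']+.164*R0[:,2],R0.T@o['ft_force'],o['wrist_torque'],o['width']*87)
im,m=snap('wrist'); cv2.imwrite('pics/w5.png',cv2.resize(im,(800,600))[:,:,::-1])
im,m=snap('top'); cv2.imwrite('pics/t5.png',im[:,:,::-1])
E
```

```text
15.7 [ 0.00103766 -0.00155874 -0.99999825] -164.85816263768933 [0.44198962 0.2075202  0.03901751] [-0.97020922  1.68844927 -5.0343544 ] [0.25922975 0.5315529  0.02031932] 14.071194633206513
```

View pics/w5.png

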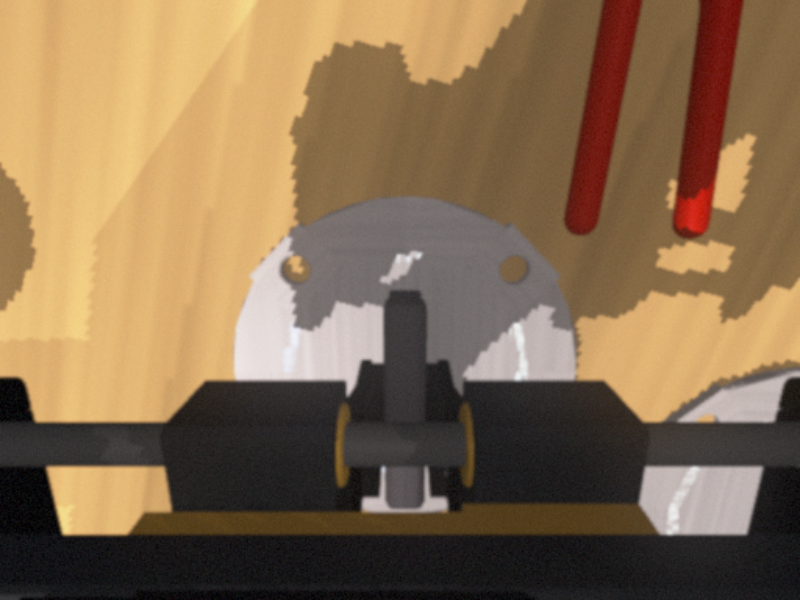

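The wrist view shows the bar held between the pads at column 405. The two front holes are at (296,269) and (514,268).

```bash
python3 - <<'E'
from h import *
from scipy.optimize import least_squares
m=env.camera_model('wrist'); m['rotation']=R.from_quat(m['rotation']).as_matrix()
o=env.observe();R0=R.from_quat(o['orientation']).as_matrix();T=lambda p:o['tool_pos']+R0@np.array(p)
print(m['intrinsics'].tolist())
obs=(np.array([[296,269],[514,268]])/1.5625-.2)
# unknown plate centre (x,y,yaw) in tool frame, hole plane z given ; bottom plate at bench
for zp in (.003,-.003,-.009):
    f=lambda p:np.ravel([proj(m,T([p[0]+.0417*np.cos(p[2])-s*.0417*np.sin(p[2]),p[1]+.0417*np.sin(p[2])+s*.0417*np.cos(p[2]),o['tool_pos'][2]-zp]))-q for s,q in zip((-1,1),obs)])
    r=least_squares(f,[0,0,0],x_scale=[.01,.01,.1]); print(zp,r.x,r.fun.round(1))
E
```

```text
[[308.1315917726484, 0.0, 258.60853858053946], [0.0, 308.1315917726484, 197.43378557800125], [0.0, 0.0, 1.0]]
0.003 [-0.00069203 -0.00014742 -0.00529927] [-0.7  0.1  0.7  0. ]
-0.003 [-0.00185884 -0.00014084 -0.00529965] [ 1.6 -0.1 -1.6 -0.1]
-0.009 [-0.00303136 -0.00013434 -0.00530036] [ 3.7 -0.2 -3.7 -0.2]
```

```bash
python3 - <<'E'
from h import *
yd=lambda d:[np.cos(np.radians(d)),np.sin(np.radians(d)),0]
print(move([.6147,-.0149,.166],toolR([0,0,-1],yd(-124.92))))
E
```

```text
(array([ 26.03, -10.88, -12.65]), array([ 0.   , -0.002, -0.697]), array([ 0.615, -0.015,  0.33 ]))
```

Call:
{"op": "drive_tool", "data": {"rows": [0, 0, 0, 0, 0, 0, 0.8, 0, 0, -2, 0, 0, 0, 0.8, 0, 0, -6, 0, 0, 0, 0.8, 0, 0, -10, 0, 0, 0, 0.8, 0, 0, -12.6, 0, 0, 0, 0.8, 3, -1.3, -12.6, 0, 0, -0.1, 0.8, 7, -3, -12.6, 0, 0, -0.22, 0.8, 11, -4.6, -12.6, 0, 0, -0.34, 0.8], "grip_force": 40}}

```text
clock: 16.8
tool_pos: [0.5148, 0.1125, 0.3276]
orientation: [0.886, -0.463, -0.0, 0.002]
ft_force: [0.7, 0.5, -1.7]
width: 0.155
finger_force: 40.0
```

```bash
python3 - <<'E'
from h import *
o=env.observe(); print(o['ft_force'],o['width']*87,o['finger_force'])
yd=lambda d:[np.cos(np.radians(d)),np.sin(np.radians(d)),0]
print(move([.6147,-.0149,.166],toolR([0,0,-1],yd(-124.92))))
E
```

```text
[ 0.66431761  0.54469354 -1.68004457] 13.51189279266667 40.00192880630493
(array([16.16, -0.92, -0.23]), array([ 0.003, -0.   , -0.353]), array([ 0.615, -0.015,  0.33 ]))
```

Call:
{"op": "drive_tool", "data": {"rows": [4, -0.2, -0.1, 0, 0, -0.1, 0.8, 8, -0.5, -0.2, 0, 0, -0.2, 0.8, 12, -0.7, -0.2, 0, 0, -0.3, 0.8, 14.5, -0.9, -0.2, 0, 0, -0.353, 0.8, 16.1, -0.9, -0.2, 0, 0, -0.353, 0.8, 16.1, -0.9, -0.2, 0, 0, -0.353, 0.8, 16.1, -0.9, -0.2, 0, 0, -0.353, 0.8, 16.1, -0.9, -0.2, 0, 0, -0.353, 0.8]}}

```text
clock: 17.8
tool_pos: [0.6131, -0.0131, 0.331]
orientation: [0.953, -0.302, 0.0, 0.001]
ft_force: [0.4, -0.2, -4.2]
width: 0.156
finger_force: 40.0
```

```bash
python3 - <<'E'
from h import *
o=env.observe(); print(o['clock'],o['ft_force'],o['wrist_torque'],o['width']*87)
yd=lambda d:[np.cos(np.radians(d)),np.sin(np.radians(d)),0]
print(move([.6147,-.0149,.150],toolR([0,0,-1],yd(-124.92))))
im,m=snap('wrist'); cv2.imwrite('pics/w6.png',cv2.resize(im,(800,600))[:,:,::-1])
imt,mt=snap('top'); print(lm('cover','top',mt,1),lm('barrel','top',mt,1))
E
```

```text
17.8 [ 0.35203018 -0.22626669 -4.23653112] [-0.06571085  0.14095359 -0.00116385] 13.58785968357752
(array([0.23, 0.05, 1.7 ]), array([ 0.002, -0.001, -0.004]), array([ 0.615, -0.015,  0.314]))
[(0.93, array([ 0.2627,  0.2304, -0.0025]))] []
```

View pics/w6.png

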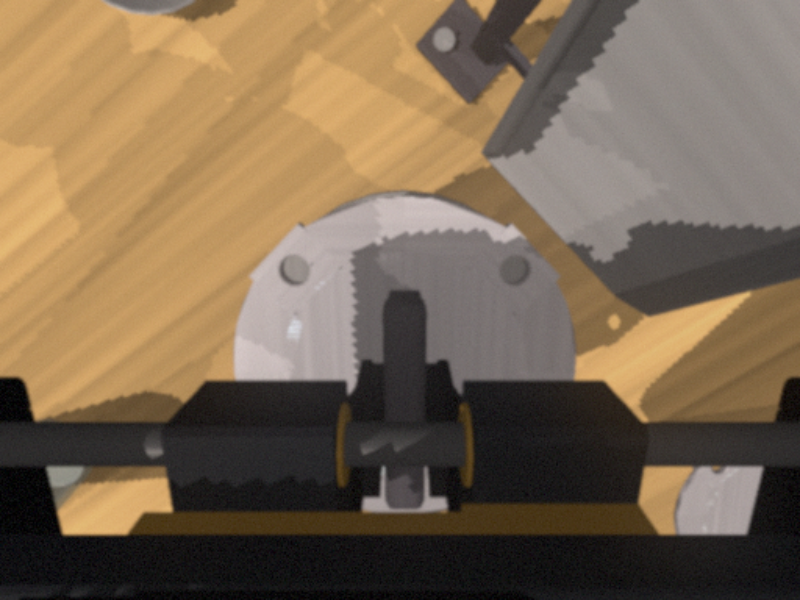

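The held cover sits unchanged in the hand: holes at (295,269) and (514,269), with grey flange visible through them. The chute is clear to the right. I'll correct and lower it onto the stud tips.

Call:
{"op": "drive_tool", "data": {"rows": [0.2, 0.05, 0.5, 0.002, 0, -0.004, 0.8, 0.2, 0.05, 1, 0.002, 0, -0.004, 0.8, 0.2, 0.05, 1.5, 0.002, 0, -0.004, 0.8, 0.2, 0.05, 1.8, 0.002, 0, -0.004, 0.8, 0.2, 0.05, 2.1, 0.002, 0, -0.004, 0.8, 0.2, 0.05, 2.4, 0.002, 0, -0.004, 0.8, 0.2, 0.05, 2.6, 0.002, 0, -0.004, 0.8, 0.2, 0.05, 2.6, 0.002, 0, -0.004, 0.8]}}

```text
clock: 19.0
tool_pos: [0.6149, -0.0155, 0.3048]
orientation: [0.954, -0.3, 0.001, 0.0]
ft_force: [-0.4, 0.2, -2.5]
width: 0.159
finger_force: 40.0
```

```bash
python3 - <<'E'
from h import *
o=env.observe(); print(o['clock'],o['ft_force'],o['wrist_torque'])
yd=lambda d:[np.cos(np.radians(d)),np.sin(np.radians(d)),0]
print(move([.6147,-.0149,.125],toolR([0,0,-1],yd(-124.92))))
im,m=snap('wrist'); cv2.imwrite('pics/w7.png',np.hstack([cv2.resize(im[150:195,165:210],(400,400),interpolation=2),cv2.resize(im[150:195,305:350],(400,400),interpolation=2)])[:,:,::-1])
E
```

```text
19.0 [-0.36052795  0.15352167 -2.49528944] [-0.00712248  0.12244544  0.03373439]
(array([-0.05, -0.04,  1.58]), array([ 0.   , -0.001, -0.   ]), array([ 0.615, -0.015,  0.289]))
```

View pics/w7.png

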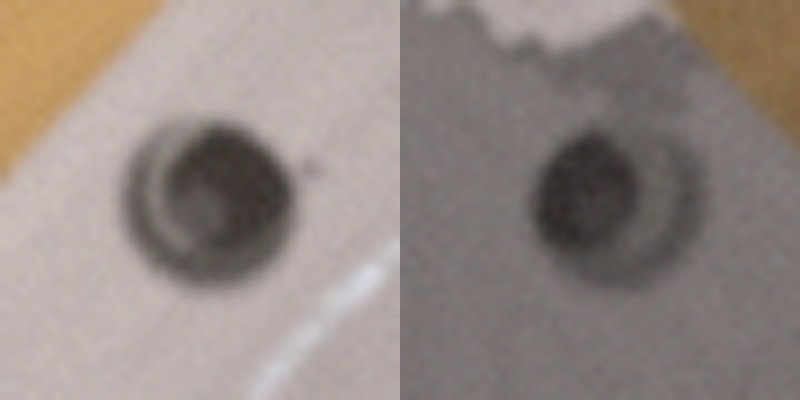

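Both front holes show the stud inside: stud at (225,185) against hole (210,205), and (585,190) against (615,205). The offset matches perspective. I'll keep lowering.

Call:
{"op": "drive_tool", "data": {"rows": [-0.02, -0.02, 0.2, 0, 0, 0, 0.8, -0.02, -0.02, 0.4, 0, 0, 0, 0.8, -0.02, -0.02, 0.6, 0, 0, 0, 0.8, -0.02, -0.02, 0.8, 0, 0, 0, 0.8, -0.02, -0.02, 1, 0, 0, 0, 0.8, -0.02, -0.02, 1.2, 0, 0, 0, 0.8, -0.02, -0.02, 1.35, 0, 0, 0, 0.8, -0.02, -0.02, 1.35, 0, 0, 0, 0.8]}}

```text
clock: 20.05
tool_pos: [0.6149, -0.0151, 0.2913]
orientation: [0.954, -0.3, 0.001, 0.0]
ft_force: [-0.5, 1.4, -3.3]
width: 0.158
finger_force: 40.0
```

Call:
{"op": "drive_tool", "data": {"rows": [0, 0, 0.1, 0, 0, 0, 0.8, 0, 0, 0.15, 0, 0, 0, 0.8, 0, 0, 0.2, 0, 0, 0, 0.8, 0, 0, 0.25, 0, 0, 0, 0.8, 0, 0, 0.28, 0, 0, 0, 0.8, 0, 0, 0.28, 0, 0, 0, 0.8, 0, 0, 0.28, 0, 0, 0, 0.8, 0, 0, 0.28, 0, 0, 0, 0.8]}}

```text
clock: 21.05
tool_pos: [0.6149, -0.0151, 0.2891]
orientation: [0.954, -0.3, 0.001, 0.0]
ft_force: [-1.9, 2.9, 2.7]
width: 0.154
finger_force: 40.0
```

Contact shows the cover is seated. I'll release and retreat.

Call:
{"op": "drive_tool", "data": {"rows": [0, 0, 0, 0, 0, 0, 3, 0, 0, 0, 0, 0, 0, 4, 0, 0, 0, 0, 0, 0, 4, 0, 0, 0, 0, 0, 0, 4, 0, 0, -1, 0, 0, 0, 4, 0, 0, -4, 0, 0, 0, 4, -3, 0, -9, 0, 0, 0, 4, -8, 0, -14, 0, 0, 0, 4], "grip_force": 15}}

```text
clock: 22.05
tool_pos: [0.5538, 0.0275, 0.4248]
orientation: [0.954, -0.301, 0.002, -0.0]
ft_force: [0.6, 1.1, 0.2]
width: 0.463
finger_force: 0.0
```

Call:
{"op": "drive_tool", "data": {"rows": [-4, 0, 0, 0, 0, 0, 4, -8, 0, 0, 0, 0, 0, 4, -12, 0, -1, 0, 0, 0, 4, -16, 0, -1, 0, 0, 0, 4, -20, 0, -1, 0, 0, 0, 4, -20, 0, -1, 0, 0, 0, 4, -20, 0, -1, 0, 0, 0, 4, -20, 0, -1, 0, 0, 0, 4]}}

```text
clock: 23.05
tool_pos: [0.3905, 0.1416, 0.4326]
orientation: [0.954, -0.301, 0.001, 0.0]
ft_force: [0.4, -0.4, 0.3]
width: 0.46
finger_force: 0.0
```

```bash
python3 - <<'E'
from h import *
a,m=snap('top'); print(lm('gate_knob','top',m,1),lm('cover','top',m,4),lm('pliers','top',m,1),lm('jar','top',m,1))
b,mb=snap('scene'); print(lm('cover','scene',mb,4),lm('gate_knob','scene',mb,1))
cv2.imwrite('pics/end.png',np.hstack([cv2.resize(a[40:240,170:420],(400,320)),cv2.resize(b[210:384,180:380],(400,320))])[:,:,::-1])
E
```

```text
[(0.96, array([ 0.5138, -0.2094,  0.2111]))] [(0.65, array([ 0.6135, -0.0158,  0.0862])), (0.65, array([ 0.2608,  0.2308, -0.0004])), (0.58, array([ 0.3119, -0.145 , -0.0008]))] [(0.68, array([ 0.3944,  0.0297, -0.0022]))] [(0.97, array([0.6575, 0.2694, 0.0025]))]
[(0.74, array([ 0.5243, -0.2044,  0.3115])), (0.72, array([ 0.6106, -0.0169,  0.0802])), (0.71, array([ 0.3129, -0.1357, -0.0021])), (0.67, array([0.2637, 0.2302, 0.0019]))] [(0.92, array([ 0.5132, -0.2084,  0.2184]))]
```

View pics/end.png

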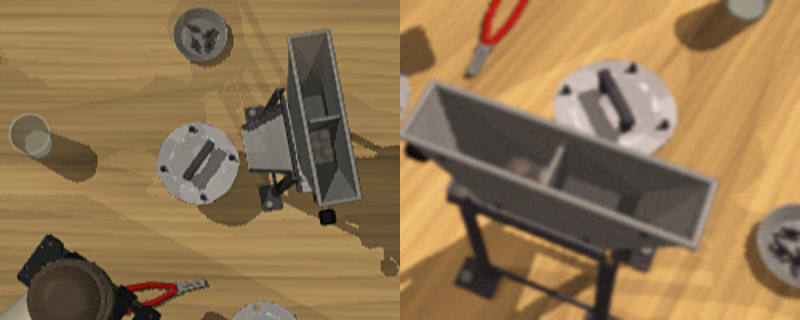

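The final view shows the cover seated flat at (198,165) with the studs through its holes. The gate is shut, the front balls are in the bin, and the pliers and jar are undisturbed. I'm handing in.

```bash
python3 -c "
from rig import env
print(env.close_job())"
```

```text
the job is handed in; nothing more can be done
None
```

I handed in the job at about 23 s: five balls are in the barrel and the front five are still in the bin. The gate is fully shut, the cover is seated flat on the four studs, and the pliers and jar are undisturbed.

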